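# Feel the end float of a leaning carving head and index its face plate

### The arm

A 6-joint arm with a two-finger parallel gripper is mounted at the origin on the work surface. World frame = base frame: x ahead of the robot, y to its left, z up, the work surface at z = 0. Lengths are in mm, angles in rad, forces in N, time in s.
With the tool pointing down it reaches from about 350 to 875 mm from the base axis. Payload 15.5 kg.
Tool frame: the origin (TCP) lies between the finger pads; the fingertips stand 19 mm ahead of it and the grasp point (between the pads) is the TCP; z points along the fingers, y is the line along which they close (so a half turn about z gives the same grasp; the last joint's range is limited). The gripper opens to 85 mm and grips with 20 to 120 N. Pads are 22 mm wide; open, the fingers measure 114 mm over their backs; the gripper's body (76 mm by 85 mm) begins 54 mm behind the grasp point. The pads swing forward as they close: fully open they stand 13 mm farther back than shut.
Start: joints at [-1.278, 0.494, 1.345, -0, 1.302, -0.096], TCP at [236.347, -578.59, 250.277] pointing down, gripper open.
Joint ranges: [-2.91, 2.91], [-0.82, 2.16], [0.22, 2.67], [-1.22, 4.37], [0.12, 2.79], [-3.08, 3.08]. Speed limits (rad/s): [1.89, 1.89, 2.57, 3.01, 3.01, 3.01].

### API

Orientations are given as a rotation vector (axis times angle).
In Python, from bench import * gives the robot as it stands.
- The arm moves only by the shell command python3 -m jog 'ROWS' [OPENING] [FORCE]. ROWS is a JSON object of lists of equal length, an entry for each row: "travel": the shift along the tool's x, y, z as a fraction of full scale, a list of three; "rotation": the turn, a rotation vector about the tool's x, y, z as a fraction of full scale, a list of three. In form: {"travel": [[dx, dy, dz], ...], "rotation": [[rx, ry, rz], ...]}. A call has 1 to 10 rows; each row shifts and turns the commanded pose from where the row before left it, along the tool's axes as they then stand; what a row does not reach is not made up. Full scale, the value 1, is 0.03 m for a shift and 0.15 rad for a turn. A row lasts 1/10 s, in which the tool goes at most 50 mm and 8.59 degrees, less where a joint would pass 70% of its speed; a pose out of reach is approached as far as the arm can. A call with a number of a shift or a turn outside -1 to 1 is refused whole. A call with a gripper value outside its range is refused whole. OPENING is the opening, from -1 (shut) to 1 (fully open), so that 0 is half open, set as the call begins (- or left out, the last holds). The fingers move at their own pace and stop on an object; FORCE is the grip in N (left out, the last holds). Time passes only in rows, so rows that do not move let the fingers close. It gives the time, the measured TCP pose, the force, the opening and the grip force at its end, in the units of the state.
- observe(): the state, without advancing time (a new reading comes with each control period).
- grab_frame(name): name is "side" or "top" or "wrist"; returns the picture (480x640x3 uint8, blue, green, red); there is no depth.
- get_calibration(name): a dict with "vfov" (degrees; the focal length in pixels is half the picture's height over the tangent of half this angle, whatever the lens; pixels are square), "cx", "cy" (the principal point, pixels), "rvec" (rotation vector, rad) and "tvec" (3), from world to camera coordinates, as OpenCV has them. Camera axes: x right, y down, z forward; pixel columns grow to the right and rows downward; lengths in mm; the calibration is good to about 2 mm. A picture is of the moment at which its call begins: read the wrist's pose just before it. get_calibration takes no time and is no camera call; for the wrist camera it gives the pose at the moment of the call.
- job_done(): hands the job in; it is judged then, once.
Trained networks look in the newest picture that a camera, given by its name, has taken for a name from the list of things; names that differ only in an ending like _2 or _b are one class to them, and where a whole thing is asked for, a point or a joint stands for the part that bears it (a point fixed in the world has none). Each returns a list of dicts, best first, with "confidence" (0 to 1); they miss things now and then, are a little off and sometimes report something else, mostly with a low value. They report only what shows in the picture. A call takes as long as a camera call.
- search_frame(camera, query): "location" ([column, row] as shares, 0 to 1, of the picture: columns of its width, rows of its height, amid what is visible of it).
- silhouettes(camera, query): "mask" (480x640 bool, what is visible of it) and "location" ([column, row] as shares, 0 to 1, of the picture: columns of its width, rows of its height, amid what is visible of it).
The state is a dict: "clock": time; "joints": joint angles; "qvel": joint speeds; "tau": joint torques, N m; "eef_pos": TCP position; "tool_rot": TCP orientation; "force": force on the tool from outside, world axes, zero at the start; "wrist_torque": the same for the moment, N m; "finger_gap": finger opening in mm; "grip_force": force on a finger pad.
Only numpy, scipy, OpenCV 4.12 (cv2) and the standard library are available. Lean on these libraries where they do the work, as an engineer would, in place of code of your own. Each camera call takes 0.05 s, during which the arm holds its last target. There are 200 camera calls.

### The job

Check the carving head's spindle for end float: take its T handle and pull the spindle straight out along its own leaning axis until it comes up against its stop, then push it fully home. Then, leaving it home, turn the round face plate by pushing on its studs until the notch in its rim faces the tip of the pointer, and take the gripper away. Do not shift the pointer or knock about the mallet, bottle, wood blocks, offcut and gouge around it.

Things in the scene. Friction and masses are not known exactly. Their poses are not given: they have to be found in the camera images.
- head: The carving head, fixed to the bench: grey cast base 170 x 150 x 16 mm, origin at the centre of its underside. Its spindle's axis leans 0.52 rad (30 degrees) from vertical towards the head's -y: direction (0, -0.497, 0.868) in the head's frame. Its heading changes from start to start.
- seat (a point): Centre of the housing's top face, on the spindle's axis, at (0, -20, 125) mm in the head's frame. The 'plate frame' has its origin here: z out along the leaning axis, x the head's x (level), y up the slope. Its numbers hold with the spindle home. Aluminium face plate: radius 95 mm, z 4 to 14 mm; studs on it to z 42 mm; T handle to z 70 mm.
- spindle (a joint): How far the spindle stands out along its axis, m: 0 is fully home on its inner stop, about 0.016 is against the outer stop. It carries the plate and the T handle, stays where it is left (6 N friction, about 5 N weight), needs some 11 N to pull and 2 N to push, and does not turn.
- handle (a point): Centre of the steel T handle's bar, on the spindle's axis at plate-frame z 58 mm (home). The bar is 60 mm long along the plate frame's x, 20 mm wide across the slope (y) and 24 mm tall (z 46 to 70 mm), on a neck 32 mm in diameter. To be gripped across its 20 mm width with the fingers pointing down the leaning axis.
- plate (a joint): Angle of the face plate, rad (any value), anticlockwise seen from its outer face, in the plate frame from +x to the notch. Turns both ways without stops, 0.22 N m of friction, stays where left. Four dark steel studs, 18 mm diameter, 28 mm tall (z 14 to 42 mm), stand on it at radius 74 mm, at 45, 135, 225 and 315 degrees from the notch; push these sideways to turn it.
- notch (a point): Middle of the notch at the rim of the plate: radius 95 mm, z 9 mm (home). The notch is a gap in the rim about 20 mm wide and 12 mm deep.
- pointer (a joint): Angle of the brass index pointer about the leaning axis, rad, in the same sense and from the same zero as the plate's: the notch faces the pointer when the plate's angle equals it (up to whole turns). To be left where it is (a firm push would shift it).
- index (a point): Inner end of the pointer's tip, at radius 101 mm; the point is level with the notch, z 9 mm in the plate frame. The pointer is a bent brass strip, 18 mm wide, that passes under the plate, rises at radius 111 to 119 mm to z 24 mm, and ends in an inward tip 8 mm wide, z 12 to 24 mm, that points at the rim.
- mallet_mid (a point): Carver's mallet standing on its head, handle up, loose: head 88 mm diameter and 105 mm tall, handle up to 40 mm diameter, 240 mm tall in all; the point is on its axis 120 mm up. It stands on the downhill side of the head, where a leaning gripper can meet it.
- glue_mid (a point): White glue bottle, standing loose, 56 mm diameter, 150 mm tall; the point is half-way up.
- block_a: Pale wood block 100 x 60 x 45 mm lying loose beside the head; origin under its centre.
- block_b: Pale wood block 120 x 55 x 40 mm lying loose uphill of the head; origin under its centre.
- offcut: Dark walnut offcut 80 x 60 x 50 mm, loose; origin under its centre.
- gouge_a: Carving gouge 230 mm long and 26 mm thick lying loose on the bench; origin under its middle, along its x.

How it is judged:
By the outcome, as a careful person would: the job done as asked, in the order asked, and still so for the second after the job is handed in, with the robot touching nothing.
It also fails if it takes over 61 s, if anything falls off the work surface, if the arm or the gripper's body presses on something with over 40 N, if the wrist force passes 120 N, or if a joint passes its speed limit or range.

## Working session

There is one attempt and no reset: what is moved stays moved. The work goes in short steps, Python scripts to look and compute and a shell command to move; the robot and the scene stay as the last step left them, time stands still between calls to the robot, and variables do not carry over. Pictures are saved under pics/ and viewed, at most 10 in all, crops included, and the job is handed in when it is done.

```bash
mkdir -p pics; ls; python3 - <<'E'
from bench import *
import cv2,numpy as np
print(observe())
ims=[]
for n in("side","top"):
    im=grab_frame(n);cv2.imwrite(f"pics/{n}0.png",im)
    c=get_calibration(n);print(n,c)
    for q in["head","seat","handle","notch","index","plate","pointer","mallet_mid","glue_mid","block_a","offcut","gouge_a"]:
        r=search_frame(n,q)
        print(q,[(round(d["location"][0]*640),round(d["location"][1]*480),round(d["confidence"],2)) for d in r[:3]])
E
```

```text
pics
{'clock': 0.0, 'joints': array([-1.27851147e+00,  4.94203345e-01,  1.34616808e+00,  1.27621107e-05,
        1.30250223e+00, -9.54957047e-02]), 'qvel': array([ 0.00045035,  0.00042098, -0.00161332, -0.00237014,  0.00045559,
        0.00067852]), 'tau': array([ 2.92358163e-03, -8.82140136e+01, -3.83855796e+01,  1.17457189e-04,
        1.03338817e-02,  9.59280101e-06]), 'eef_pos': array([ 236.23996988, -578.24716488,  249.67519043]), 'tool_rot': array([-3.08147470e+00, -6.05063846e-01,  1.78363585e-04]), 'force': array([-0.37175014, -0.49798364, -0.17452591]), 'wrist_torque': array([-0.01645747,  0.00442868, -0.00416104]), 'grip_force': 0.0, 'finger_gap': 85.26960183337262}
side {'vfov': 56.25561762169567, 'cx': 319.73298955140973, 'cy': 242.7318146792921, 'rvec': array([ 0.68951585, -2.5826038 ,  1.14905008]), 'tvec': array([516.12185482, 234.52432993, 892.02242444])}
head [(344, 236, 0.86)]
seat [(341, 235, 0.79), (343, 202, 0.74)]
handle [(347, 205, 0.73), (344, 204, 0.67), (411, 256, 0.3)]
notch [(343, 205, 0.71)]
index [(322, 216, 0.55), (344, 236, 0.53), (398, 337, 0.4)]
plat
[... 164 characters left out ...]
7)]
offcut [(395, 337, 0.81)]
gouge_a [(412, 258, 0.84)]
top {'vfov': 44.450760738996514, 'cx': 314.96809192918465, 'cy': 235.02227859255288, 'rvec': array([ 2.19091646, -2.16212469,  0.04349388]), 'tvec': array([  70.04350651,  561.14333872, 1271.9581576 ])}
head [(374, 237, 0.97), (479, 252, 0.45)]
seat [(374, 236, 0.57)]
handle [(381, 234, 0.74), (346, 152, 0.47), (423, 149, 0.23)]
notch [(378, 236, 0.87)]
index [(371, 183, 0.67), (401, 315, 0.18)]
plate [(377, 233, 0.61)]
pointer [(375, 178, 0.57), (403, 314, 0.45), (379, 233, 0.34)]
mallet_mid [(482, 254, 0.67)]
glue_mid [(422, 145, 0.9)]
block_a [(283, 252, 0.85), (344, 152, 0.71)]
offcut [(281, 341, 0.75), (281, 251, 0.39)]
gouge_a []
```

```bash
python3 - <<'E'
import cv2
a=cv2.imread("pics/side0.png")[120:360,200:500];b=cv2.imread("pics/top0.png")[120:360,240:540]
cv2.imwrite("pics/s1.png",cv2.resize(a,(750,600),interpolation=2));cv2.imwrite("pics/t1.png",cv2.resize(b,(750,600),interpolation=2))
E
```

```text
(no output)
```

View pics/s1.png

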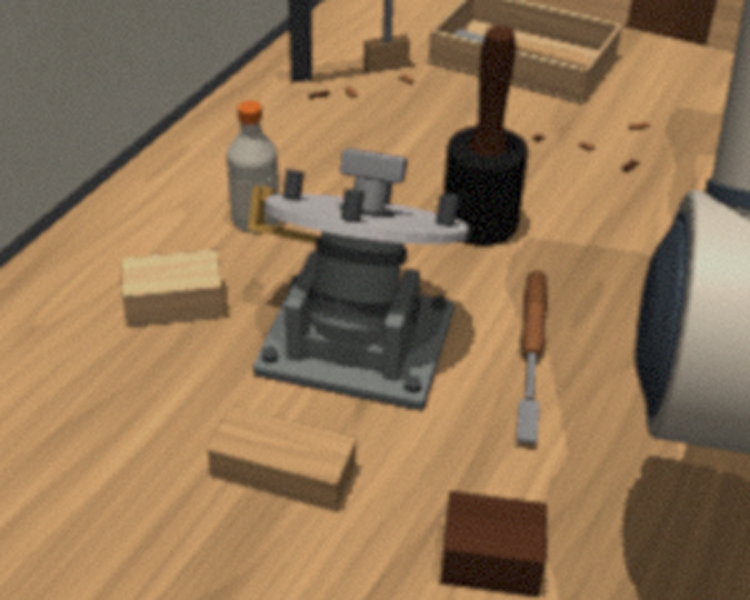

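View pics/t1.png

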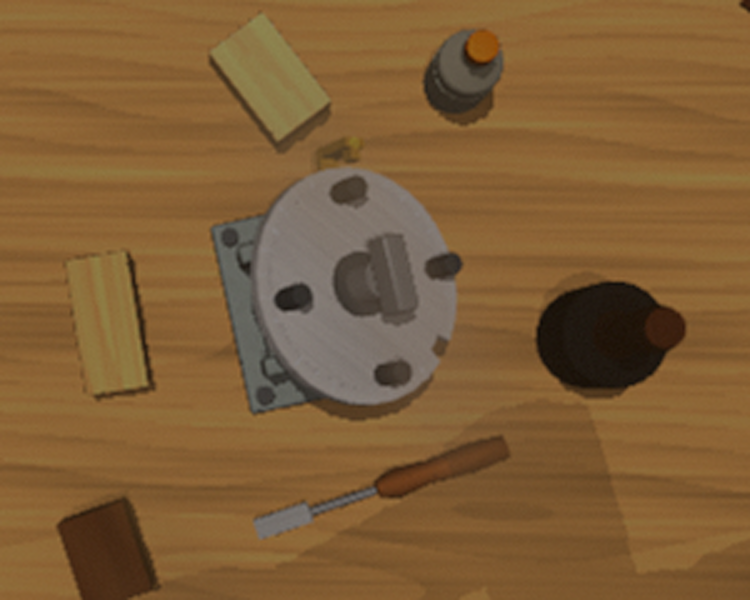

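The top crop shows the notch at (441,346), the pointer near (340,152), studs on four sides, and downhill to the right. Next I fit the head pose, plate angle and pointer angle.

```bash
cat > h.py <<'E'
import numpy as np,cv2
from scipy.spatial.transform import Rotation as Ro
L=0.52
def plateR(yaw):
    c,s=np.cos(L),np.sin(L)
    return Ro.from_euler('z',yaw).as_matrix()@np.array([[1,0,0],[0,c,-s],[0,s,c]]).T.T if False else Ro.from_euler('z',yaw).as_matrix()@np.column_stack([[1,0,0],[0,c,s],[0,-s,c]])
def hw(p,P): return np.array([p[0],p[1],0])+Ro.from_euler('z',p[2]).as_matrix()@np.array(P,float)
def pw(p,P): return hw(p,[0,-20,125])+plateR(p[2])@np.array(P,float)
def cyl(r,a,z): return [r*np.cos(a),r*np.sin(a),z]
def proj(c,P):
    f=240/np.tan(np.radians(c["vfov"])/2)
    q=cv2.Rodrigues(np.array(c["rvec"]))[0]@np.asarray(P)+c["tvec"]
    return np.array([c["cx"]+f*q[0]/q[2],c["cy"]+f*q[1]/q[2]])
E
cat > fit.py <<'E'
from bench import *
from h import *
from scipy.optimize import least_squares
ct,cs=get_calibration("top"),get_calibration("side")
d=np.pi/4
T=lambda u,v:np.array([240+u/2.5,120+v/2.5]); S=lambda u,v:np.array([200+u/2.5,120+v/2.5])
obs=[(ct,T(212,227),lambda p:hw(p,[85,75,16])),(ct,T(253,412),lambda p:hw(p,[-85,75,16]))]
for k,(u,v) in zip((1,3,5,7),((443,265),(349,190),(293,297),(393,373))):
    obs.append((ct,T(u,v),lambda p,k=k:pw(p,cyl(74,p[3]+k*d,28))))
obs+=[(ct,T(395,277),lambda p:pw(p,[0,0,66])),(ct,T(441,346),lambda p:pw(p,cyl(90,p[3],11)))]
# side: studs nearest etc. 
for k,tp,bt in ((3,(294,172),(291,197)),(5,(353,192),(352,220)),(7,(449,196),(447,224))):
    obs.append((cs,S(*tp),lambda p,k=k:pw(p,cyl(74,p[3]+k*d,41))));obs.append((cs,S(*bt),lambda p,k=k:pw(p,cyl(74,p[3]+k*d,15))))
obs+=[(cs,S(374,166),lambda p:pw(p,[0,5,59])),(cs,S(255,372),lambda p:hw(p,[85,75,12])),(cs,S(425,405),lambda p:hw(p,[-85,75,12]))]
obs+=[(ct,T(338,152),lambda p:pw(p,cyl(111,p[4],22))),(cs,S(263,188),lambda p:pw(p,cyl(111,p[4],24)))]
f=lambda p:np.concatenate([proj(c,g(p))-o for c,o,g in obs])
best=min((least_squares(f,[400,-100,y,a,a+2.3],loss='soft_l1',x_scale=[100,100,1,1,1]) for y in np.arange(-3,3.1,.75) for a in (-2.3,-.7,.8,2.3)),key=lambda r:r.cost)
print(best.cost,best.x.round(3).tolist());print(f(best.x).reshape(-1,2).round(1).tolist())
p=best.x;np.save("p.npy",p)
print("axis",plateR(p[2])[:,2],"handle",pw(p,[0,0,58]),"x",plateR(p[2])[:,0])
for k in(1,3,5,7):print(k,np.degrees(p[3]+k*d)%360,pw(p,cyl(74,p[3]+k*d,28)).round())
E
python3 fit.py
```

```text
16.366214495416884 [551.059, -37.044, 0.238, -2.348, -0.039]
[[0.3, -0.8], [1.2, 0.5], [-0.1, 0.2], [-0.3, -0.1], [0.1, -0.1], [-0.1, -0.3], [1.5, -2.0], [-0.8, 0.3], [0.9, 1.6], [0.8, 2.4], [1.2, 1.3], [-0.0, 1.8], [0.5, 1.7], [-0.5, 1.6], [-0.1, 1.3], [-0.3, -2.0], [0.7, -1.4], [0.2, -2.4], [-1.6, -0.3]]
axis [ 0.11690346 -0.48293214  0.86781918] handle [562.54490449 -84.49313581 175.33351242] x [0.97192885 0.23527497 0.        ]
1 270.48824540720557 [ 575. -132.  113.]
3 0.48824540720557824 [631. -52. 150.]
5 90.48824540720558 [543.  -8. 186.]
7 180.48824540720557 [487. -88. 149.]
```

```bash
cat >> h.py <<'E'
def ray(c,u,v):
    f=240/np.tan(np.radians(c["vfov"])/2);R=cv2.Rodrigues(np.array(c["rvec"]))[0]
    d=R.T@np.array([(u-c["cx"])/f,(v-c["cy"])/f,1]);return -R.T@c["tvec"],d/np.linalg.norm(d)
def onz(c,u,v,z):
    o,d=ray(c,u,v);return o+d*(z-o[2])/d[2]
def toolR(p,a=0,flip=False):
    # tool y along plate direction at angle a+90deg, z down the axis
    P=plateR(p[2]);y=P@np.array([-np.sin(a),np.cos(a),0])*(-1 if flip else 1);z=-P[:,2]
    return np.column_stack([np.cross(y,z),y,z])
def go(s,R1,t1):
    R0=Ro.from_rotvec(s["tool_rot"]).as_matrix()
    print("rot rows(total/0.15) in cur tool:",(Ro.from_matrix(R0.T@R1).as_rotvec()/.15).round(2),"travel total/30 in target tool:",(R1.T@(t1-s["eef_pos"])/30).round(2),"in cur tool:",(R0.T@(t1-s["eef_pos"])/30).round(2))
E
python3 - <<'E'
from bench import *
from h import *
p=np.load("p.npy");s=observe();ct=get_calibration("top");cs=get_calibration("side")
print("mallet top",onz(ct,240+665/2.5,120+328/2.5,240).round(),"base side",onz(cs,200+490/2.5,120+240/2.5,0).round())
print("bottle top",onz(ct,240+483/2.5,120+46/2.5,150).round(), "blockb?",onz(ct,240+100/2.5,120+325/2.5,40).round(),"block2",onz(ct,240+270/2.5,120+80/2.5,40).round())
for fl in(0,1):
    go(s,toolR(p,0,fl),pw(p,[0,0,160]))
print(pw(p,[0,0,160]))
E
```

```text
mallet top [ 521. -273.  240.] base side [ 501. -252.    0.]
bottle top [ 747. -158.  150.] blockb? [525. 152.  40.] block2 [741.   7.  40.]
rot rows(total/0.15) in cur tool: [ -0.39   5.13 -19.3 ] travel total/30 in target tool: [-14.44  10.43   5.45] in cur tool: [16.04 -9.47 -0.45]
rot rows(total/0.15) in cur tool: [3.46 0.26 0.98] travel total/30 in target tool: [ 14.44 -10.43   5.45] in cur tool: [16.04 -9.47 -0.45]
[ 574.4690572  -133.7522142   263.85106875]
```

```bash
python3 -m jog '{"travel":[[0,0,-1],[0,0,-1],[0,0,-1],[0,0,-1],[0,0,-0.5],[0,0,0],[0,0,0],[0,0,0],[0,0,0]],"rotation":[[0,0,0],[0,0,0],[0,0,0],[0,0,0],[0.865,0.065,0.245],[0.865,0.065,0.245],[0.865,0.065,0.245],[0.865,0.065,0.245],[0,0,0]]}' 0.2
python3 - <<'E'
from bench import *
from h import *
p=np.load("p.npy");s=observe();print(s["joints"].round(2))
go(s,toolR(p,0,1),pw(p,[0,0,200]))
E
```

```text
clock: 2.2
eef_pos: [236.2, -579.5, 381.4]
tool_rot: [-2.597, -0.307, 0.084]
force: [-0.7, -0.7, -0.2]
finger_gap: 51.3
grip_force: 0.0
[-1.29  0.7   0.72  0.03  2.25  0.06]
rot rows(total/0.15) in cur tool: [-0.06 -0.   -0.01] travel total/30 in target tool: [14.46 -8.28  7.93] in cur tool: [14.44 -8.23  8.01]
```

```bash
python3 -m jog '{"travel":[[1,-0.55,0],[1,-0.55,0],[1,-0.55,0],[1,-0.55,0],[1,-0.55,0],[1,-0.55,0],[1,-0.55,0],[1,-0.55,0],[1,-0.55,0],[1,-0.55,0]],"rotation":[[0,0,0],[0,0,0],[0,0,0],[0,0,0],[0,0,0],[0,0,0],[0,0,0],[0,0,0],[0,0,0],[0,0,0]]}'
python3 -m jog '{"travel":[[1,-0.55,0.3],[1,-0.55,0.6],[1,-0.55,1],[1,-0.55,1],[0.4,-0.5,1],[0,0,1],[0,0,1],[0,0,1],[0,0,1],[0,0,0]],"rotation":[[0,0,0],[0,0,0],[0,0,0],[0,0,0],[0,0,0],[0,0,0],[0,0,0],[0,0,0],[0,0,0],[0,0,0]]}'
python3 - <<'E'
from bench import *
from h import *
p=np.load("p.npy");s=observe();print(s["joints"].round(2))
go(s,toolR(p,0,1),pw(p,[0,0,200]))
c=get_calibration("wrist");im=grab_frame("wrist");np.save("wc.npy",c,allow_pickle=True);cv2.imwrite("pics/w0.png",im)
for q in("notch","handle","index","pointer"):print(q,[((np.array(d["location"])*[640,480]).round(),round(d["confidence"],2)) for d in search_frame("wrist",q)[:2]])
v=im.copy()
for k,P in dict(n=cyl(95,p[3],14),i=cyl(101,p[4],18),**{f"s{k}":cyl(74,p[3]+k*np.pi/4,42) for k in(1,3,5,7)},h=[30,10,70],H=[-30,-10,70]).items():
    u=proj(c,pw(p,P));print(k,u.round());cv2.circle(v,tuple(int(a) for a in u),3,(0,0,255),-1)
cv2.imwrite("pics/w0v.png",v)
E
```

```text
clock: 3.2
eef_pos: [495.3, -367.5, 468.4]
tool_rot: [-2.609, -0.312, 0.079]
force: [-0.5, 0.0, -0.6]
finger_gap: 51.4
grip_force: 0.0
clock: 4.2
eef_pos: [576.9, -152.9, 300.0]
tool_rot: [-2.605, -0.312, 0.085]
force: [0.4, 0.1, 0.4]
finger_gap: 51.1
grip_force: 0.0
[-0.55  0.58  1.17  0.37  1.77  0.79]
rot rows(total/0.15) in cur tool: [-0.    0.01  0.  ] travel total/30 in target tool: [0.07 0.04 0.03] in cur tool: [0.07 0.04 0.03]
notch [(array([321., 186.]), 0.8), (array([529.,  21.]), 0.39)]
handle [(array([318., 204.]), 0.78), (array([348.,  87.]), 0.6)]
index [(array([348.,  84.]), 0.67)]
pointer [(array([349.,  85.]), 0.89)]
n [396. 283.]
i [330.  94.]
s1 [415. 222.]
s3 [325. 129.]
s5 [236. 224.]
s7 [326. 303.]
h [312. 193.]
H [338. 269.]
```

View pics/w0v.png

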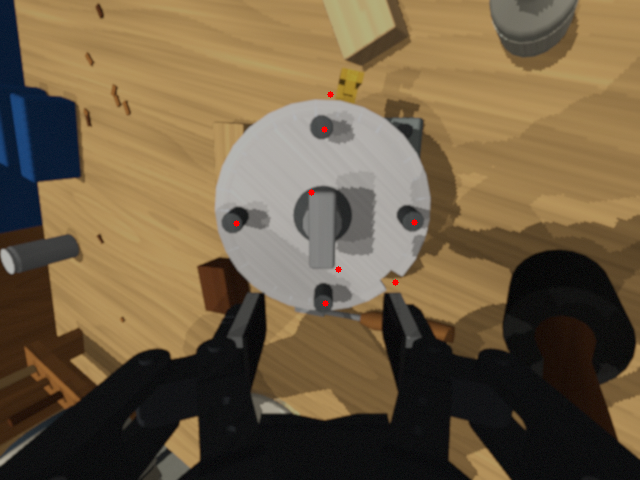

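```bash
python3 - <<'E'
import cv2
cv2.imwrite("pics/w0z.png",cv2.resize(cv2.imread("pics/w0.png")[60:320,205:445],None,fx=2.3,fy=2.3,interpolation=2))
E
```

```text
(no output)
```

View pics/w0z.png

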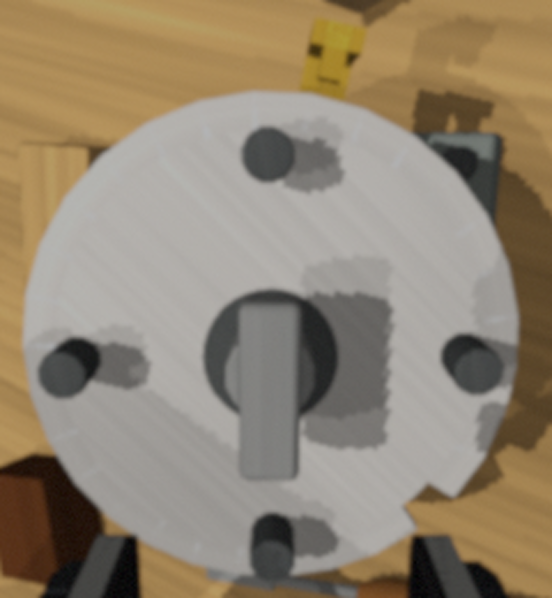

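```bash
cat > fit2.py <<'E'
exec(open("fit.py").read().split("f=lambda")[0])
obs=obs[:-2]; n0=len(obs)
cw=np.load("wc.npy",allow_pickle=True).item();W=lambda u,v:np.array([205+u/2.3,60+v/2.3])
for k,(u,v) in zip((1,3,5,7),((478,366),(268,153),(63,372),(272,560))): obs.append((cw,W(u,v),lambda p,k=k:pw(p,cyl(74,p[3]+k*d,42))))
obs+=[(cw,W(269,391),lambda p:pw(p,[0,0,70])),(cw,W(431,516),lambda p:pw(p,cyl(95,p[3],14))),(cw,W(329,77),lambda p:pw(p,cyl(101,p[4],22))),(cw,W(337,40),lambda p:pw(p,cyl(112,p[4],24)))]
for a,b in(((240,304),(30,10)),((300,304),(30,-10)),((240,478),(-30,10)),((297,478),(-30,-10))):
    obs.append((cw,W(*a),lambda p,b=b:pw(p,[b[0],b[1],70])))
f=lambda p,r=False:np.concatenate([(proj(c,g(p))-o)*(1 if r or c is not cw else 1.5) for c,o,g in obs])
b=least_squares(f,np.load("p.npy"),loss='soft_l1',x_scale=[100,100,1,1,1]);p=b.x
print(b.cost,p.round(3).tolist(),"turn deg",np.degrees(p[4]-p[3]));print(f(p,True).reshape(-1,2)[n0:].round(1).tolist())
np.save("p.npy",p);s=observe();go(s,toolR(p,0,1),pw(p,[0,0,58]));go(s,toolR(p,0,1),pw(p,[0,0,200]))
E
python3 fit2.py
```

```text
41.848595422012615 [551.453, -34.242, 0.235, -2.346, -0.2] turn deg 122.96551065961518
[[-1.2, 1.7], [0.3, 1.5], [1.3, 0.3], [0.0, -1.9], [0.6, 0.7], [0.5, -3.2], [-0.0, 2.0], [-0.3, 3.1], [-0.4, -1.0], [0.9, -0.9], [0.3, -0.3], [1.1, -0.2]]
rot rows(total/0.15) in cur tool: [ 0.02 -0.01  0.02] travel total/30 in target tool: [ 0.05 -0.08  4.96] in cur tool: [ 0.05 -0.09  4.96]
rot rows(total/0.15) in cur tool: [ 0.02 -0.01  0.02] travel total/30 in target tool: [ 0.05 -0.08  0.23] in cur tool: [ 0.05 -0.08  0.23]
```

```bash
python3 -m jog '{"travel":[[0.05,-0.08,1],[0,0,1],[0,0,1],[0,0,0.8],[0,0,0.5],[0,0,0.3],[0,0,0]],"rotation":[[0,0,0],[0,0,0],[0,0,0],[0,0,0],[0,0,0],[0,0,0],[0,0,0]]}' 0.2
python3 -m jog '{"travel":[[0,0,0],[0,0,0],[0,0,0],[0,0,0],[0,0,0],[0,0,0],[0,0,0],[0,0,0]],"rotation":[[0,0,0],[0,0,0],[0,0,0],[0,0,0],[0,0,0],[0,0,0],[0,0,0],[0,0,0]]}' -1 60
python3 - <<'E'
from bench import *
from h import *
p=np.load("p.npy");s=observe();a=plateR(p[2])
print("plate frame tcp",a.T@(s["eef_pos"]-pw(p,[0,0,0])),"F",a.T@s["force"],s["grip_force"])
E
```

```text
clock: 5.15
eef_pos: [563.3, -86.1, 183.1]
tool_rot: [-2.606, -0.311, 0.083]
force: [-0.4, 0.4, -0.1]
finger_gap: 51.5
grip_force: 0.0
clock: 5.95
eef_pos: [563.6, -85.9, 183.8]
tool_rot: [-2.606, -0.311, 0.081]
force: [2.0, 4.6, 4.6]
finger_gap: 18.8
grip_force: 62.2
plate frame tcp [-0.22925078  0.50407174 67.47322731] F [2.96994136 5.78349971 2.0312503 ] 62.15976655483246
```

Gripped (gap ≈20 mm). Pull out in small steps, watching the axial force.

```bash
cat > st.py <<'E'
from bench import *
from h import *
p=np.load("p.npy");s=observe();a=plateR(p[2])
print("tcp",(a.T@(s["eef_pos"]-pw(p,[0,0,0]))).round(1),"F",(a.T@s["force"]).round(1),"grip",s["grip_force"].round(1),"gap",round(s["finger_gap"],1),"j6",s["joints"][5].round(2),"t",s["clock"])
E
R='[0,0,0]'
python3 -m jog '{"travel":[[0,0,-0.05],[0,0,-0.05],[0,0,-0.05],[0,0,-0.05],[0,0,-0.05],[0,0,-0.05],[0,0,0],[0,0,0]],"rotation":[[0,0,0],[0,0,0],[0,0,0],[0,0,0],[0,0,0],[0,0,0],[0,0,0],[0,0,0]]}'; python3 st.py
```

```text
clock: 6.75
eef_pos: [564.5, -90.0, 191.1]
tool_rot: [-2.605, -0.311, 0.082]
force: [3.6, 8.0, -3.2]
finger_gap: 18.7
grip_force: 61.0Traceback (most recent call last):
  File "st.py", line 4, in <module>
    print("tcp",(a.T@(s["eef_pos"]-pw(p,[0,0,0]))).round(1),"F",(a.T@s["force"]).round(1),"grip",s["grip_force"].round(1),"gap",round(s["finger_gap"],1),"j6",s["joints"][5].round(2),"t",s["clock"])
                                                                                                 ^^^^^^^^^^^^^^^^^^^^^
AttributeError: 'float' object has no attribute 'round'
```

```bash
python3 -m jog '{"travel":[[0,0,-0.05],[0,0,-0.05],[0,0,-0.04],[0,0,0],[0,0,0]],"rotation":[[0,0,0],[0,0,0],[0,0,0],[0,0,0],[0,0,0]]}'; python3 st.py
```

```text
clock: 7.25
eef_pos: [564.9, -92.0, 194.7]
tool_rot: [-2.605, -0.311, 0.082]
force: [4.3, 8.9, -3.7]
finger_gap: 18.6
grip_force: 60.9Traceback (most recent call last):
  File "st.py", line 4, in <module>
    print("tcp",(a.T@(s["eef_pos"]-pw(p,[0,0,0]))).round(1),"F",(a.T@s["force"]).round(1),"grip",s["grip_force"].round(1),"gap",round(s["finger_gap"],1),"j6",s["joints"][5].round(2),"t",s["clock"])
                                                                                                 ^^^^^^^^^^^^^^^^^^^^^
AttributeError: 'float' object has no attribute 'round'
```

```bash
sed -i 's/s\["grip_force"\].round(1)/round(s["grip_force"],1)/' st.py; python3 st.py; python3 -m jog '{"travel":[[0,0,-0.05],[0,0,-0.05],[0,0,-0.05],[0,0,-0.05],[0,0,0],[0,0,0]],"rotation":[[0,0,0],[0,0,0],[0,0,0],[0,0,0],[0,0,0],[0,0,0]]}'; python3 st.py
```

```text
tcp [-0.3  0.5 80. ] F [ 6.2  4.8 -7. ] grip 60.9 gap 18.6 j6 0.75 t 7.25
clock: 7.85
eef_pos: [564.6, -92.3, 195.5]
tool_rot: [-2.601, -0.309, 0.089]
force: [16.1, 35.2, -66.8]
finger_gap: 18.4
grip_force: 63.5
tcp [-0.7  0.7 80.8] F [ 23.8  -6.8 -73.1] grip 63.5 gap 18.4 j6 0.76 t 7.85
```

```bash
python3 -m jog '{"travel":[[0,0,0.1],[0,0,0.1],[0,0,0.1],[0,0,0.1],[0,0,0.1],[0,0,0.05],[0,0,0],[0,0,0]],"rotation":[[0,0,0],[0,0,0],[0,0,0],[0,0,0],[0,0,0],[0,0,0],[0,0,0],[0,0,0]]}'; python3 st.py
```

```text
clock: 8.65
eef_pos: [563.6, -86.9, 185.8]
tool_rot: [-2.605, -0.311, 0.082]
force: [2.0, 8.2, 0.3]
finger_gap: 18.7
grip_force: 73.1
tcp [-0.5  0.6 69.7] F [ 3.8  6.7 -3.5] grip 73.1 gap 18.7 j6 0.75 t 8.65
```

```bash
python3 -m jog '{"travel":[[0,0,0.05],[0,0,0.05],[0,0,0.05],[0,0,0],[0,0,0]],"rotation":[[0,0,0],[0,0,0],[0,0,0],[0,0,0],[0,0,0]]}'; python3 st.py;  python3 -m jog '{"travel":[[0,0,0.05],[0,0,0.03],[0,0,0],[0,0,0]],"rotation":[[0,0,0],[0,0,0],[0,0,0],[0,0,0]]}'; python3 st.py
```

```text
clock: 9.15
eef_pos: [563.1, -84.8, 181.9]
tool_rot: [-2.605, -0.311, 0.082]
force: [3.3, 8.0, 0.7]
finger_gap: 18.6
grip_force: 73.4
tcp [-0.5  0.6 65.2] F [ 5.1  6.4 -2.9] grip 73.4 gap 18.6 j6 0.75 t 9.15
clock: 9.55
eef_pos: [563.0, -84.4, 181.2]
tool_rot: [-2.606, -0.311, 0.081]
force: [-2.5, -0.4, 20.8]
finger_gap: 18.4
grip_force: 76.3
tcp [-0.4  0.6 64.4] F [-2.5 10.5 18. ] grip 76.3 gap 18.4 j6 0.75 t 9.55
```

```bash
python3 -m jog '{"travel":[[0,0,0.04],[0,0,0],[0,0,0]],"rotation":[[0,0,0],[0,0,0],[0,0,0]]}'; python3 st.py;  python3 -m jog '{"travel":[[0,0,0],[0,0,0],[0,0,0],[0,0,0],[0,0,0],[0,0,-0.5],[0,0,-1],[0,0,-1],[0,0,-1],[0,0,0]],"rotation":[[0,0,0],[0,0,0],[0,0,0],[0,0,0],[0,0,0],[0,0,0],[0,0,0],[0,0,0],[0,0,0],[0,0,0]]}' 0.2; python3 st.py
python3 - <<'E'
from bench import *
import cv2
im=grab_frame("side");cv2.imwrite("pics/s2.png",cv2.resize(im[150:270,260:420],None,fx=4,fy=4,interpolation=2))
a=cv2.imread("pics/side0.png");g=lambda i:cv2.cvtColor(i[190:232,295:385],6).astype('float32')
d=cv2.absdiff(im,a)[185:215,300:390].max(2);print(d.mean(),(d>40).sum())
import numpy as np
# vertical shift of plate rim region (left, away from gripper)
print(cv2.phaseCorrelate(g(a)[:, :40].copy(),g(im)[:, :40].copy()),cv2.phaseCorrelate(g(a)[:, 50:].copy(),g(im)[:, 50:].copy()))
E
```

```text
clock: 9.85
eef_pos: [563.0, -84.3, 181.1]
tool_rot: [-2.607, -0.311, 0.079]
force: [-5.9, -6.9, 36.3]
finger_gap: 18.6
grip_force: 78.4
tcp [-0.4  0.6 64.3] F [-7.3 13.4 34.1] grip 78.4 gap 18.6 j6 0.75 t 9.85
clock: 10.85
eef_pos: [576.3, -136.2, 272.5]
tool_rot: [-2.609, -0.311, 0.077]
force: [-0.4, -0.2, -1.0]
finger_gap: 51.2
grip_force: 0.0
tcp [  0.4  -0.4 170.2] F [-0.4 -0.6 -0.8] grip 0.0 gap 51.2 j6 0.78 t 10.85
26.994444444444444 628
((0.09379283484699386, 0.6381165636273636), 0.7924244464768304) ((-0.8131396279738077, 3.7828904737512126), 0.35777085198296443)
```

View pics/s2.png

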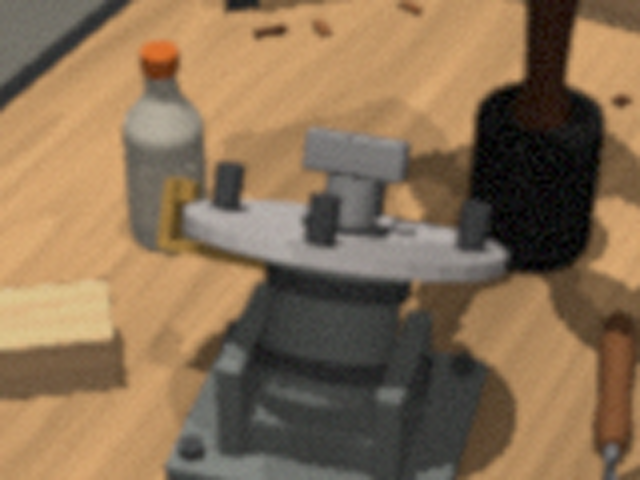

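Handle reads home (35 N on the inner stop, 16 mm stroke). Next I straddle the stud at 0°, on the side away from the mallet.

```bash
python3 -m jog '{"travel":[[1,0,0],[1,0,0],[0.3,0,1],[0,0,1],[0,0,1],[0,0,0.7],[0,0,0.4],[0,0,0]],"rotation":[[0,0,0],[0,0,0],[0,0,0],[0,0,0],[0,0,0],[0,0,0],[0,0,0],[0,0,0]]}' -0.25; python3 st.py
python3 - <<'E'
from bench import *
import cv2
cv2.imwrite("pics/w2.png",grab_frame("wrist"))
E
```

```text
clock: 11.7
eef_pos: [626.5, -57.4, 161.4]
tool_rot: [-2.604, -0.311, 0.087]
force: [-0.6, -0.2, 0.2]
finger_gap: 31.6
grip_force: 0.0
tcp [67.6  0.8 41.5] F [-0.6  0.1  0.2] grip 0.0 gap 31.6 j6 0.83 t 11.7
```

View pics/w2.png

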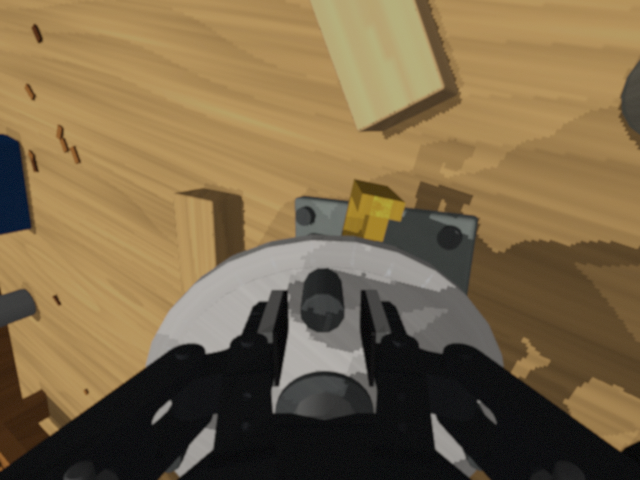

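The stud (322,305) is centred between the fingers, with the pointer clear at (375,210). I go slightly deeper and start the turn.

```bash
python3 -m jog '{"travel":[[0.1,0,0.1],[0.05,0,0.1],[0,0,0],[-0.006,-0.175,0],[-0.006,-0.175,0],[-0.006,-0.175,0],[-0.006,-0.175,0],[-0.006,-0.175,0],[0,0,0]],"rotation":[[0,0,0],[0,0,0],[0,0,0],[0,0,-0.5],[0,0,-0.5],[0,0,-0.5],[0,0,-0.5],[0,0,-0.5],[0,0,0]]}'; python3 st.py
```

```text
clock: 12.65
eef_pos: [621.3, -34.0, 171.0]
tool_rot: [-2.5, -0.793, -0.049]
force: [0.5, -0.6, 1.0]
finger_gap: 32.2
grip_force: 0.0
tcp [68.  26.4 37.9] F [ 0.4 -0.1  1.2] grip 0.0 gap 32.2 j6 0.48 t 12.65
```

```bash
python3 -m jog '{"travel":[[-0.007,-0.18,0],[-0.007,-0.18,0],[-0.007,-0.18,0],[-0.007,-0.18,0],[-0.007,-0.18,0],[-0.007,-0.18,0],[-0.007,-0.18,0],[-0.007,-0.18,0],[-0.007,-0.18,0],[0,0,0]],"rotation":[[0,0,-0.5],[0,0,-0.5],[0,0,-0.5],[0,0,-0.5],[0,0,-0.5],[0,0,-0.5],[0,0,-0.5],[0,0,-0.5],[0,0,-0.5],[0,0,0]]}'; python3 st.py
python3 - <<'E'
from bench import *
import cv2
cv2.imwrite("pics/w3.png",grab_frame("wrist"))
E
```

```text
clock: 13.65
eef_pos: [583.6, -11.1, 188.8]
tool_rot: [-2.121, -1.59, -0.279]
force: [-0.6, 0.5, -0.0]
finger_gap: 31.7
grip_force: 0.0
tcp [36.6 62.1 37.9] F [-0.4  0.5 -0.3] grip 0.0 gap 31.7 j6 -0.2 t 13.65
```

View pics/w3.png

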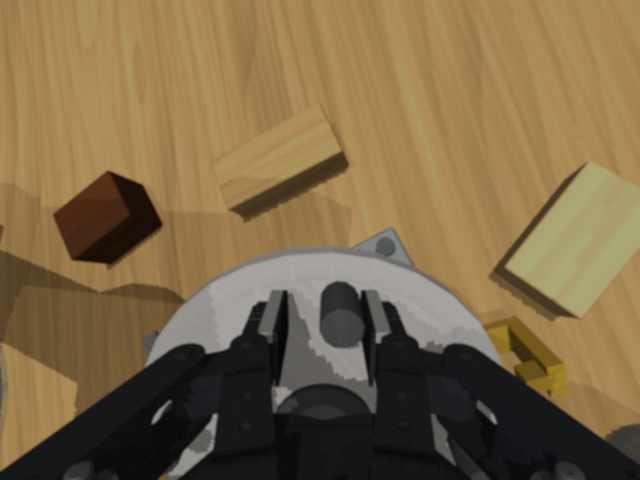

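Stud is against the trailing finger and following. Continuing.

```bash
python3 -m jog '{"travel":[[-0.007,-0.18,0],[-0.007,-0.18,0],[-0.007,-0.18,0],[-0.007,-0.18,0],[-0.007,-0.18,0],[-0.007,-0.18,0],[-0.007,-0.18,0],[-0.007,-0.18,0],[-0.007,-0.18,0],[0,0,0]],"rotation":[[0,0,-0.5],[0,0,-0.5],[0,0,-0.5],[0,0,-0.5],[0,0,-0.5],[0,0,-0.5],[0,0,-0.5],[0,0,-0.5],[0,0,-0.5],[0,0,0]]}'; python3 st.py
python3 -m jog '{"travel":[[-0.007,-0.18,0],[-0.007,-0.18,0],[-0.007,-0.18,0],[-0.007,-0.18,0],[-0.007,-0.18,0],[0,0,0],[0,0,0]],"rotation":[[0,0,-0.5],[0,0,-0.5],[0,0,-0.5],[0,0,-0.5],[0,0,-0.5],[0,0,0],[0,0,0]]}'; python3 st.py
cat > look.py <<'E'
from bench import *
import cv2,sys
c={n:get_calibration(n) for n in("top","side")};w=get_calibration("wrist");np=__import__("numpy");np.save("wc2.npy",w,allow_pickle=True)
t=grab_frame("top")[165:285,325:445];s=grab_frame("side")[175:275,270:390];cv2.imwrite("pics/w4.png",grab_frame("wrist"))
cv2.imwrite("pics/"+sys.argv[1],np.hstack([cv2.resize(t,(400,400),interpolation=2),cv2.resize(s,(400,400),interpolation=2)]))
E
python3 look.py c1.png
```

```text
clock: 14.7
eef_pos: [536.0, -14.9, 192.7]
tool_rot: [-1.513, -2.256, -0.489]
force: [-0.1, 0.3, 0.5]
finger_gap: 31.9
grip_force: 0.0
tcp [-10.5  70.4  37.7] F [-0.   0.5  0.3] grip 0.0 gap 31.9 j6 -0.92 t 14.7
clock: 15.4
eef_pos: [513.6, -28.4, 188.2]
tool_rot: [-1.091, -2.547, -0.59]
force: [0.0, -0.8, 0.2]
finger_gap: 32.0
grip_force: 0.0
tcp [-35.4  61.3  37.7] F [-0.2 -0.6  0.6] grip 0.0 gap 32.0 j6 -1.34 t 15.4
```

View pics/c1.png

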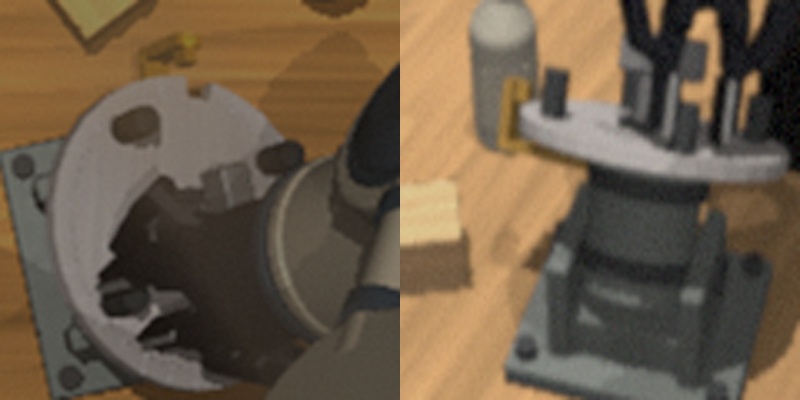

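```bash
python3 -m jog '{"travel":[[-0.007,-0.18,0],[-0.002,-0.06,0],[0,0,0],[0,0.13,0],[0,0,-1],[0,0,-1],[0,0,-1],[-0.7,0,-0.5],[-0.8,0,0],[-0.9,0,0]],"rotation":[[0,0,-0.5],[0,0,-0.2],[0,0,0],[0,0,0],[0,0,0],[0,0,0],[0,0,0],[0,0,0],[0,0,0],[0,0,0]]}'; python3 st.py
python3 -m jog '{"travel":[[0,0,0],[0,0,0],[0,0,0],[0,0,0],[0,0,0],[0,0,0],[0,0,0],[0,0,0],[0,0,0],[0,0,0]],"rotation":[[0,0,1],[0,0,1],[0,0,1],[0,0,1],[0,0,1],[0,0,1],[0,0,1],[0,0,1],[0,0,1],[0,0,1]]}'
python3 -m jog '{"travel":[[0,0,0],[0,0,0],[0,0,0],[0,0,0],[0,0,0],[0,0,0],[0,0,0]],"rotation":[[0,0,1],[0,0,1],[0,0,1],[0,0,1],[0,0,0],[0,0,0],[0,0,0]]}'; python3 st.py
cat > lw.py <<'E'
from bench import *
from h import *
p=np.load("p.npy");s=observe();c=get_calibration("wrist");np.save("wc3.npy",c,allow_pickle=True);im=grab_frame("wrist");cv2.imwrite("pics/w5.png",im)
o=proj(c,pw(p,[90,-15,9]));x,y=int(o[0]),int(o[1]);x0,y0=max(0,x-110),max(0,y-75);print("crop origin",x0,y0)
for n,a in(("idx",cyl(101,p[4],21)),("notch pred",cyl(95,p[4],11)),("ctr",[0,0,11])):print(n,proj(c,pw(p,a)).round(1))
cv2.imwrite("pics/w5z.png",cv2.resize(im[y0:y0+150,x0:x0+200],None,fx=4,fy=4,interpolation=2))
E
python3 lw.py
```

```text
clock: 16.55
eef_pos: [577.4, -120.3, 250.2]
tool_rot: [-0.957, -2.62, -0.617]
force: [0.6, 0.2, -0.7]
finger_gap: 31.8
grip_force: 0.0
tcp [  5.3   1.7 143.4] F [ 0.7 -0.3 -0.7] grip 0.0 gap 31.8 j6 -1.42 t 16.55
clock: 17.55
eef_pos: [576.7, -119.6, 249.7]
tool_rot: [-2.349, -1.185, -0.159]
force: [-0.5, 0.1, -0.1]
finger_gap: 31.8
grip_force: 0.0
clock: 18.25
eef_pos: [576.6, -119.8, 249.7]
tool_rot: [-2.583, -0.451, 0.045]
force: [0.8, -0.9, -0.7]
finger_gap: 31.7
grip_force: 0.0
tcp [  4.5   2.  142.5] F [ 0.6 -1.3 -0.1] grip 0.0 gap 31.7 j6 0.67 t 18.25
crop origin 251 43
idx [373.5 104.8]
notch pred [368.5 114.7]
ctr [325.7 240.8]
```

View pics/w5z.png

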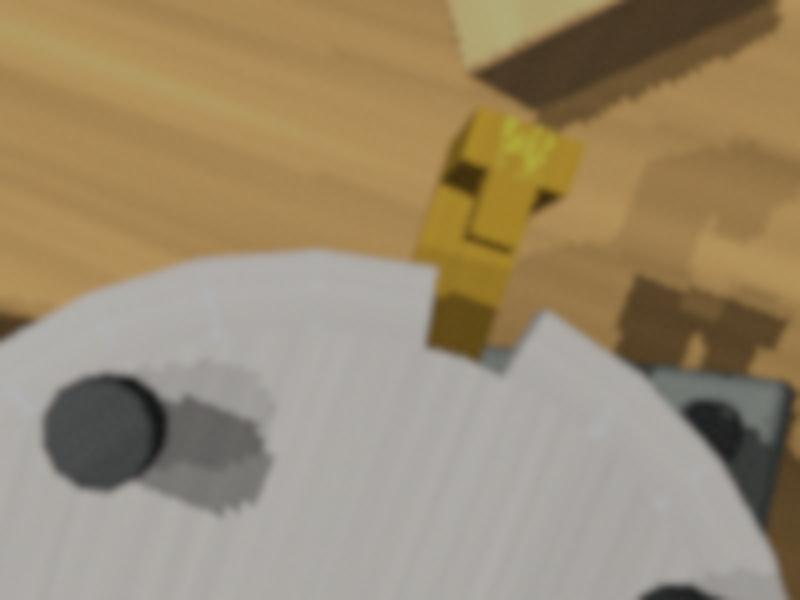

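```bash
cat > ang.py <<'E'
from h import *
p=np.load("p.npy");c=np.load("wc3.npy",allow_pickle=True).item();R=plateR(p[2]);o0=pw(p,[0,0,0])
def pl(u,v,z):
    o,d=ray(c,251+u/4,43+v/4);o=R.T@(o-o0);d=R.T@d;q=o+d*(z-o[2])/d[2];return q,np.hypot(*q[:2]),np.degrees(np.arctan2(q[1],q[0]))
for dz in(0,-3):
  for n,pts,z in(("mouth",[(438,267),(545,312)],14+dz),("inner",[(430,347),(502,377)],14+dz),("tipend",[(470,232),(512,245)],22),("tip throat",[(485,170),(538,190)],24),("riser outer",[(480,105),(583,145)],24)):
    r=[pl(u,v,z) for u,v in pts];m=(r[0][0]+r[1][0])/2
    print(n,"r",np.hypot(*m[:2]).round(1),"ang",np.degrees(np.arctan2(m[1],m[0])).round(2),"width",np.linalg.norm(r[0][0]-r[1][0]).round(1))
print("cam",R.T@(-cv2.Rodrigues(np.array(c["rvec"]))[0].T@c["tvec"]-o0))
E
python3 ang.py
```

```text
mouth r 95.6 ang -13.46 width 19.7
inner r 83.2 ang -13.67 width 13.5
tipend r 102.2 ang -11.22 width 7.2
tip throat r 111.1 ang -11.18 width 9.0
riser outer r 119.6 ang -11.3 width 17.5
mouth r 95.8 ang -13.66 width 20.0
inner r 83.3 ang -13.91 width 13.6
tipend r 102.2 ang -11.22 width 7.2
tip throat r 111.1 ang -11.18 width 9.0
riser outer r 119.6 ang -11.3 width 17.5
cam [ 80.38424402  10.66328647 266.85999059]
```

```bash
python3 - <<'E'
from bench import *
from h import *
p=np.load("p.npy");s=observe();a=np.radians
go(s,toolR(p,a(32),1),pw(p,cyl(72,a(32),90)))
E
```

```text
rot rows(total/0.15) in cur tool: [-0.    0.01 -2.99] travel total/30 in target tool: [ 2.24 -0.02  1.75] in cur tool: [ 2.01 -0.99  1.75]
```

```bash
python3 -m jog '{"travel":[[0,0,0],[0,0,0],[0,0,0],[1,0,0],[1,0,0],[0.24,0,0.8],[0,0,1],[0,0,0.9],[0,0,0.8],[0,0,0]],"rotation":[[0,0,-1],[0,0,-1],[0,0,-1],[0,0,0],[0,0,0],[0,0,0],[0,0,0],[0,0,0],[0,0,0],[0,0,0]]}'; python3 -m jog '{"travel":[[0,0,0],[0,0,0]],"rotation":[[0,0,0],[0,0,0]]}';python3 st.py; python3 - <<'E'
from bench import *
from h import *
p=np.load("p.npy");s=observe();a=np.radians
go(s,toolR(p,a(38.4),1),pw(p,cyl(72,a(38.4),38)))
E
```

```text
clock: 19.3
eef_pos: [610.9, -24.3, 174.0]
tool_rot: [-2.419, -1.014, -0.106]
force: [-0.2, -0.2, 0.2]
finger_gap: 31.8
grip_force: 0.0
clock: 19.5
eef_pos: [613.4, -26.7, 177.4]
tool_rot: [-2.423, -1.015, -0.113]
force: [0.3, -0.2, 1.4]
finger_gap: 32.0
grip_force: 0.0
tcp [62.  37.2 39. ] F [0.2 0.4 1.3] grip 0.0 gap 32.0 j6 0.3 t 19.5
rot rows(total/0.15) in cur tool: [ 0.01  0.   -0.74] travel total/30 in target tool: [ 0.01 -0.31  0.03] in cur tool: [-0.02 -0.31  0.03]
```

```bash
python3 -m jog '{"travel":[[-0.005,-0.1,0],[-0.005,-0.1,0],[-0.005,-0.06,0],[-0.005,-0.05,0],[0,0,0],[0,0,0],[0,0,0]],"rotation":[[0,0,-0.2],[0,0,-0.2],[0,0,-0.2],[0,0,-0.14],[0,0,0],[0,0,0],[0,0,0]]}'; python3 st.py
python3 -m jog '{"travel":[[0,0.13,0],[0,0,0],[0,0,-1],[0,0,-1],[0,0,-1],[0,0,-0.5],[-1,0,0],[-1,0,0],[-0.2,0,0],[0,0,0]],"rotation":[[0,0,0],[0,0,0],[0,0,0],[0,0,0],[0,0,0],[0,0,0],[0,0,1],[0,0,1],[0,0,1],[0,0,0]]}'
python3 -m jog '{"travel":[[0,0,0],[0,0,0],[0,0,0]],"rotation":[[0,0,0.5],[0,0,0],[0,0,0]]}'; python3 lw.py
```

```text
clock: 20.2
eef_pos: [605.6, -21.1, 179.9]
tool_rot: [-2.366, -1.148, -0.149]
force: [1.7, -1.3, 0.4]
finger_gap: 32.1
grip_force: 0.9
tcp [55.7 44.8 37.6] F [ 1.3 -1.2  1.2] grip 0.9 gap 32.1 j6 0.19 t 20.2
clock: 21.2
eef_pos: [573.5, -117.2, 251.5]
tool_rot: [-2.555, -0.583, 0.009]
force: [-0.7, 0.3, -0.5]
finger_gap: 31.9
grip_force: 0.0
clock: 21.5
eef_pos: [574.6, -116.3, 251.8]
tool_rot: [-2.574, -0.5, 0.032]
force: [-0.9, 0.5, 0.3]
finger_gap: 32.1
grip_force: 0.0
crop origin 263 44
idx [385.7 106.2]
notch pred [379.8 115.9]
ctr [331.5 240.3]
```

View pics/w5z.png

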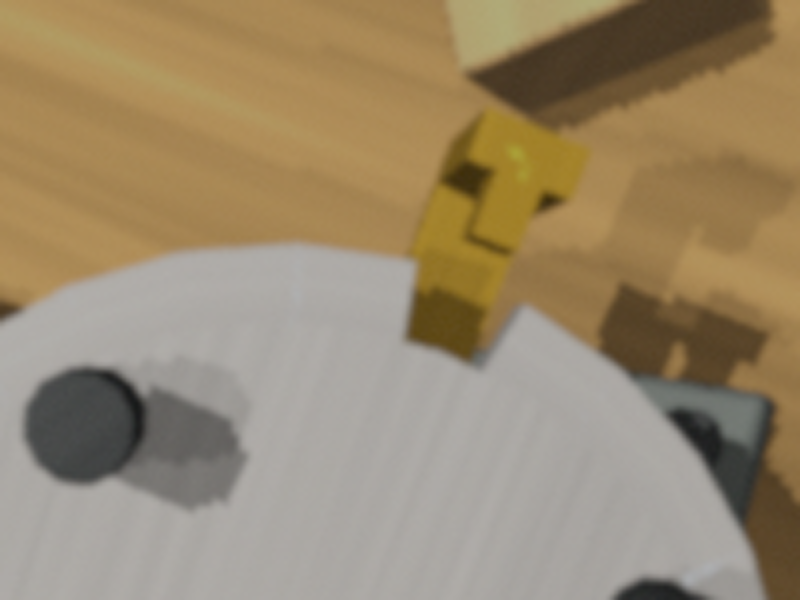

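```bash
sed -e 's/251+u/263+u/;s/43+v/44+v/' -e 's/(438,267),(545,312)/(416,260),(525,305)/;s/(430,347),(502,377)/(408,340),(480,368)/;s/(470,232),(512,245)/(472,232),(514,246)/;s/(485,170),(538,190)/(487,172),(540,190)/;s/(480,105),(583,145)/(487,108),(589,147)/' ang.py > ang2.py; python3 ang2.py; python3 st.py
python3 - <<'E'
from bench import *
import cv2
a=cv2.imread("pics/s2.png");im=grab_frame("side");b=cv2.resize(im[150:270,260:420],None,fx=4,fy=4,interpolation=2)
g=lambda i,y0,y1,x0,x1:cv2.cvtColor(i[y0:y1,x0:x1],6).astype('float32')
print("plate rim shift s2->now (px/4)",cv2.phaseCorrelate(g(a,240,300,260,420),g(b,240,300,260,420)),"handle",cv2.phaseCorrelate(g(a,110,190,280,430),g(b,110,190,280,430)))
E
```

```text
mouth r 95.7 ang -11.36 width 20.1
inner r 83.5 ang -11.47 width 13.3
tipend r 102.4 ang -11.23 width 7.2
tip throat r 111.2 ang -10.95 width 9.0
riser outer r 119.7 ang -11.26 width 17.3
mouth r 95.9 ang -11.59 width 20.3
inner r 83.6 ang -11.74 width 13.5
tipend r 102.4 ang -11.23 width 7.2
tip throat r 111.2 ang -10.95 width 9.0
riser outer r 119.7 ang -11.26 width 17.3
cam [ 78.91610516  17.9458132  266.76881968]
tcp [  3.4   6.4 142.4] F [-0.5 -0.3  0.2] grip 0.0 gap 32.1 j6 0.64 t 21.55
plate rim shift s2->now (px/4) ((-0.07961471262041186, -0.011428093812394735), 0.1794984166820844) handle ((0.2085663556471502, -0.14334203979508686), 0.1451807371775309)
```

```bash
python3 -m jog '{"travel":[[0,0,-0.7],[0,0,-1],[0,0,-1],[0,0,0],[0,0,0],[0,0,0]],"rotation":[[0,0,0],[0,0,0],[0,0,0],[0,0,0],[0,0,0],[0,0,0]]}'; python3 -c "
from bench import *
print(job_done())"
```

```text
clock: 22.2
eef_pos: [583.4, -155.2, 321.3]
tool_rot: [-2.574, -0.494, 0.035]
force: [0.5, -0.5, 0.6]
finger_gap: 32.3
grip_force: 0.0
the job is handed in; nothing more can be done
None
```

I pulled the spindle about 16 mm out to its stop and pushed it home against the inner stop. I then turned the plate by its studs until the notch faced the pointer, within about 0.5° as measured in the wrist camera. The gripper is withdrawn, the job was handed in at about 22 s, and the hand-in gave no verdict.

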